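Fit a new cartridge fuse into the spring clips of a test jig

TASK

Take the good fuse (white, with blue bands) from the fuse rack and press it down into both pairs of spring clips on the test jig until it is fully home, then slide it along in the clips until its end rests against the copper end contact. The clip carriage is sprung and sinks as you press, so go by feel, and never push the fuse or the jig with more than about 25 newtons. Let go of it, and leave the blown brown fuse and everything else on the bench where it is.

Things in the scene. Friction and masses are not known exactly. Their poses are not given: they have to be found in the camera images.
- fuse_centre (a point): Centre of the good fuse: rigid cylinder, 120 mm long, 22 mm diameter, 0.06 to 0.13 kg, white with two blue bands and a 28 mm steel cap at each end. x runs along its length; the ends are alike, either way round is right. It starts level in a rack cradle, axis 52 mm above the table; the cradle touches it only 40 to 52 mm either side of its centre, so its middle can be gripped from above.
- blown_centre (a point): Centre of the blown fuse: same size and shape, dark brown body with black bands, in the rack's other cradle. Leave it there.
- rack: Fixed grey fuse rack, base 130 mm (its x) by 190 mm (its y), 8 mm thick; origin at the centre of its underside. Two cradles, at y = +50 and -50 mm, hold fuses along the rack's x; either may hold the good one. Cheeks rise to 49 mm above the table, 12 mm either side of a fuse's axis.
- jig: Fixed grey test jig, housing 190 mm (its x) by 90 mm (its y) by 40 mm high; origin at the centre of its underside. It carries the clip carriage. The robot may find it on either side of the bench.
- seat (a point): Moves with the clip carriage: where the fuse's centre lies when fully in the clips and against the end contact; 82 mm above the table with the carriage unloaded. x along the clips towards the end contact, z up. The fuse may be pressed in up to 8 mm short of the contact and then slid along. Under the fuse's middle it is free for 36 mm down to the carriage plate.
- clip_near (a point): Centre of a seated fuse in the first pair of copper C-clips, at x = -48 mm from the seat point; 10 mm long along x. Mouth opens upward: flared to 34 mm wide, 17 mm above this point; lips 17 mm apart, 8 mm above it. Pressed down on its middle, the fuse first touches both clip pairs about 15 mm above its seat and snaps into both at about 10 to 13 N in all; then it slides lengthways with under 2 N.
- clip_far (a point): The same for the second, equal pair of clips, at x = +48 mm from the seat point, next to the end contact.
- end_contact (a point): On the inner face of the copper end contact, an upright plate 4 mm thick and 26 mm wide with a red outer mark, at x = +60 mm from the seat point (half the fuse's length); it reaches 10 mm above this point. A push of over 30 N between fuse and jig, in any direction, counts as damage.
- carriage (a joint): How far the sprung clip carriage has sunk, in m: 0 unloaded (top), 0.024 at its hard stop. It yields about 1 mm for every 0.6 N after the first 2 N (so about 17 N at the hard stop) and rises again when let go.
- flux: White dropper bottle, 34 mm wide, 90 mm tall, loose; origin at the centre of its underside.
- driver: Red-handled screwdriver 150 mm long, 26 mm thick, lying loose along its x; origin at its middle, underneath.
- relay: Black module with orange top, 60 x 80 x 26 mm, loose; origin at the centre of its underside.
Mind the look-alikes: they are no part of the job. What is shaped like the part that bears fuse_centre but green is not meant.

How it is judged:
By the outcome, as a careful person would: the job done as asked, in the order asked, and still so for the second after the job is handed in, with the robot touching nothing.
It also fails if it takes over 46 s, if anything falls off the work surface, if the arm or the gripper's body presses on something with over 40 N, if the wrist force passes 120 N, or if a joint passes its speed limit or range.

ROBOT

A 6-joint arm with a two-finger parallel gripper is mounted at the origin on the work surface. World frame = base frame: x ahead of the robot, y to its left, z up, the work surface at z = 0. Lengths are in m, angles in rad, forces in N, time in s.
With the tool pointing down it reaches from about 0.225 to 0.875 m from the base axis. Payload 3.4 kg.
Tool frame: the origin (TCP) lies between the finger pads; the fingertips stand 11 mm ahead of it and the grasp point (between the pads) lies 8 mm behind it; z points along the fingers, y is the line along which they close (so a half turn about z gives the same grasp; the last joint's range is limited). The gripper opens to 85 mm and grips with 20 to 120 N. Pads are 22 mm wide; open, the fingers measure 114 mm over their backs; the gripper's body (76 mm by 85 mm) begins 54 mm behind the grasp point. The pads swing forward as they close: fully open they stand 13 mm farther back than shut.
Start: joints at [1.031, 0.276, 1.505, -0, 1.361, -0.121], TCP at [0.234, 0.525, 0.242] pointing down, gripper open.
Joint ranges: [-2.89, 2.89], [-0.75, 2.08], [0.22, 2.7], [-1.18, 4.32], [0.11, 2.71], [-2.7, 2.7]. Speed limits (rad/s): [2.57, 2.57, 3.14, 3.14, 3.14, 3.14].

INTERFACE

Orientations are given as a unit quaternion [w, x, y, z].
In Python, from rig import sensors, eyes, manip gives the robot as it stands.
- The arm moves only by the tool drive_tool, never from a script. Its argument "deltas" is a list of rows, each an object with "linear": the shift along the world's x, y, z in mm, a list of three; "twist": the turn about the world's z in degrees; "claw": the opening, from 0 (shut) to 1 (fully open). In form: [{"linear": [tx, ty, tz], "twist": twist, "claw": claw}, ...]. A call has 1 to 12 rows; each row is the pose to reach, as a shift and turn from the pose commanded when the call began; what a row does not reach only later rows make up. A row lasts 1/12 s, in which the tool goes at most 41.7 mm and 7.16 degrees, less where a joint would pass 70% of its speed; a pose out of reach is approached as far as the arm can. A call with a gripper value outside its range is refused whole. The fingers move at their own pace and stop on an object; "squeeze" is the grip in N (left out, the last holds). Time passes only in rows, so rows that repeat a pose let the fingers close. It gives the time, the measured TCP pose, the force, the opening and the grip force at its end, in the units of the state.
- sensors.get_state(): the state, without advancing time (a new reading comes with each control period).
- eyes.get_image(name): name is "scene" or "top" or "wrist"; returns the picture (384x512x3 uint8, red, green, blue); there is no depth.
- eyes.camera_model(name): a dict with "intrinsics" (3x3 intrinsics, pixels), "R" (3x3) and "t" (3): a world point X has camera coordinates R X + t. Camera axes: x right, y down, z forward; pixel columns grow to the right and rows downward; lengths in m; the calibration is good to about 2 mm. A picture is of the moment at which its call begins: read the wrist's pose just before it. camera_model takes no time and is no camera call; for the wrist camera it gives the pose at the moment of the call.
- manip.sign_off(): hands the job in; it is judged then, once.
The state is a dict: "clock": time; "qpos": joint angles; "qd": joint speeds; "effort": joint torques, N m; "position": TCP position; "ee_rot": TCP orientation; "contact_force": force on the tool from outside, world axes, zero at the start; "moment": the same for the moment, N m; "width": finger opening in m; "gripper_force": force on a finger pad.
Only numpy, scipy, OpenCV 4.12 (cv2) and the standard library are available. Lean on these libraries where they do the work, as an engineer would, in place of code of your own. Each camera call takes 0.05 s, during which the arm holds its last target. There are 200 camera calls.

## Working session

There is one attempt and no reset: what is moved stays moved. The work goes in short steps, Python scripts to look and compute and a tool call to move; the robot and the scene stay as the last step left them, time stands still between calls to the robot, and variables do not carry over. Pictures are saved under pics/ and viewed, at most 10 in all, crops included, and the job is handed in when it is done.

Besides the shell and the picture viewer there is one more tool, called after "Request:" in YAML: its name, and indented under it one key for each argument. drive_tool: Moves the arm, as the interface text tells. Its arguments: {"type":"object","properties":{"deltas":{"type":"array","items":{"type":"object","properties":{"linear":{"type":"array","items":{"type":"number"}},"twist":{"type":"number"},"claw":{"type":"number"}}}},"squeeze":{"type":"number"}},"required":["deltas"]}

```bash
mkdir -p pics
cat > h.py <<'E'
import numpy as np, cv2
from rig import sensors, eyes, manip
def snap(n,f):
    im=eyes.get_image(n); cv2.imwrite(f'pics/{f}.png',im[:,:,::-1]); return im
def ray(n,uv,z,m=None):
    m=m or eyes.camera_model(n); K,R,t=map(np.array,(m['intrinsics'],m['R'],m['t']))
    d=R.T@np.linalg.solve(K,[uv[0],uv[1],1]); c=-R.T@t
    return c+d*(z-c[2])/d[2]
def proj(n,X,m=None):
    m=m or eyes.camera_model(n); K,R,t=map(np.array,(m['intrinsics'],m['R'],m['t']))
    p=K@(R@np.array(X)+t); return p[:2]/p[2]
E
python3 - <<'E'
from h import *
a=snap('top','top0');b=snap('scene','scene0')
cv2.imwrite('pics/top0b.png',cv2.resize(a[:,:,::-1],(800,600),interpolation=cv2.INTER_CUBIC))
s=sensors.get_state();print(s)
for n in('top','scene','wrist'):
    m=eyes.camera_model(n);print(n,np.round(-np.array(m['R']).T@np.array(m['t']),3),np.round(np.array(m['R'])[2],3),np.array(m['intrinsics'])[0,0])
E
```

```text
{'clock': 0.1, 'qpos': array([ 1.03101089e+00,  2.76489695e-01,  1.50602350e+00, -1.23532222e-05,
        1.36073128e+00, -1.21013141e-01]), 'qd': array([ 1.12061874e-03,  7.53054945e-05, -3.68971176e-03, -2.02259617e-05,
        5.15069833e-04, -1.45233920e-03]), 'effort': array([ 1.30602810e-03, -4.17697477e+01, -2.46405047e+01, -1.19339406e-04,
        5.85678368e-03,  3.27266662e-06]), 'position': array([0.23358652, 0.52489476, 0.24154344]), 'ee_rot': array([-2.62229568e-04,  2.07858157e-01,  9.78158630e-01, -7.83199278e-04]), 'contact_force': array([ 0.98949591, -0.39483725, -0.26235417]), 'moment': array([-0.01637925,  0.04004495, -0.01543461]), 'gripper_force': 0.0, 'width': 0.08513932139780744}
top [0.452 0.002 0.875] [ 0.13   0.018 -0.991] 380.44039966839466
scene [ 1.403 -0.115  0.958] [-0.685  0.106 -0.721] 492.6658867408348
wrist [0.169 0.554 0.374] [ 0.25  -0.114 -0.961] 290.1399524040553
```

View pics/top0b.png

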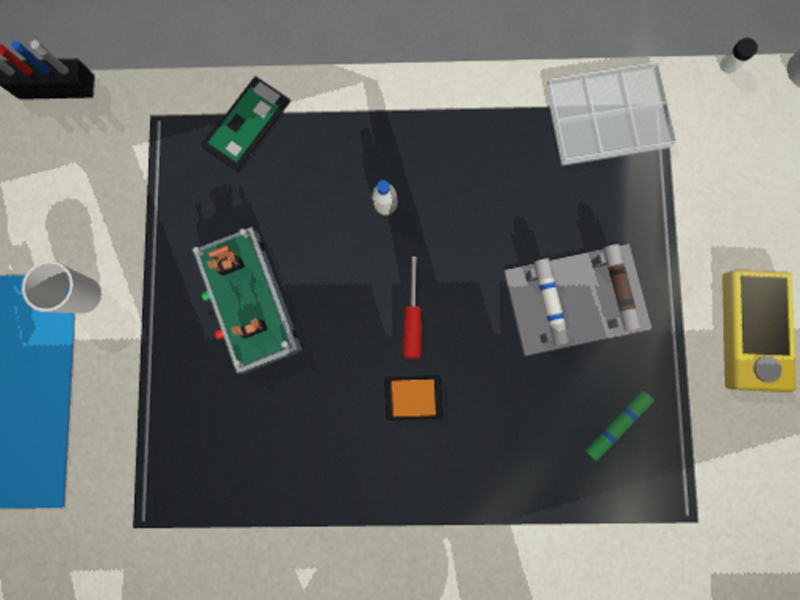

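View pics/scene0.png

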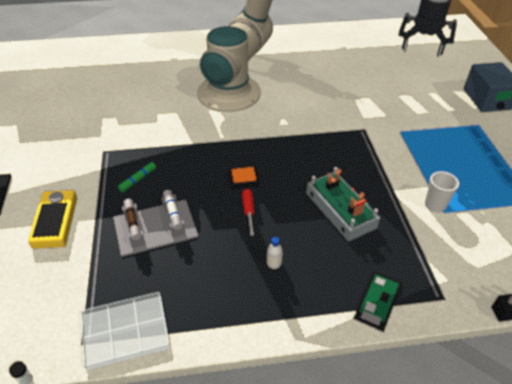

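The top view shows the white fuse at about (551,302) in the 800-px image, the brown one at (622,288), and the jig at (247,300) with clips at (225,260) and (248,327). I need a closer look at the jig to find its end contact.

Run:
```python
from h import *
a=cv2.imread('pics/top0.png');b=cv2.imread('pics/scene0.png')
c1=cv2.resize(a[140:245,115:200],(400,494),interpolation=cv2.INTER_CUBIC)
c2=cv2.resize(b[155:245,300:385],(400,424),interpolation=cv2.INTER_CUBIC)
o=np.zeros((600,800,3),np.uint8);o[:494,:400]=c1;o[:424,400:]=c2
cv2.imwrite('pics/c.png',o)
# good fuse: blue bands & whites in top
k=.64
for uv in [(541,260),(562,343),(551,302)]: print(ray('top',np.array(uv)*k,.052))
hsv=cv2.cvtColor(a,cv2.COLOR_BGR2HSV)
m=cv2.inRange(hsv,(100,110,60),(130,255,255));m[:, :330]=0;m[:,375:]=0
n,l,st,ce=cv2.connectedComponentsWithStats(m)
for i in range(1,n):
  if st[i,4]>4: print(st[i],ce[i],ray('top',ce[i],.058))
```

```text
[ 0.61690307 -0.1858085   0.052     ]
[ 0.50014036 -0.20921724  0.052     ]
[ 0.55728243 -0.19689851  0.052     ]
[346 181  10   5  28] [350.32142857 182.71428571] [ 0.57963752 -0.19157218  0.058     ]
[351 201  10   4  28] [355.35714286 202.5       ] [ 0.53645511 -0.20029336  0.058     ]
```

View pics/c.png

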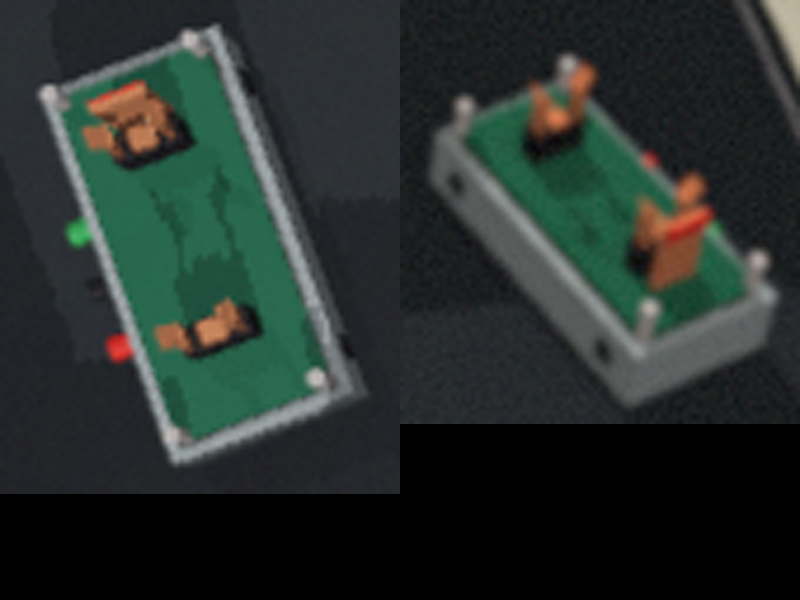

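Run:
```python
from h import *
f=lambda u,v:(115+u/4.706,140+v/4.706)
C=[ray('top',f(*p),.040)[:2] for p in [(40,97),(215,28),(352,392),(178,462)]]
print(np.round(C,4),'centre',np.mean(C,0))
e=C[0]+C[1]-C[2]-C[3];print(np.degrees(np.arctan2(e[1],e[0])),np.linalg.norm(e)/2)
r=[ray('top',f(*p),.092)[:2] for p in [(90,105),(145,85)]];print('mark',np.round(r,4))
```

```text
[[0.642  0.3106]
 [0.6743 0.2269]
 [0.4985 0.1596]
 [0.4673 0.2407]] centre [0.57052386 0.23445144]
21.38587281552836 0.18822791976442585
mark [[0.6261 0.2687]
 [0.6348 0.244 ]]
```

Request:
drive_tool:
  deltas:
    - {"linear": [20,-25,0],"twist": 7,"claw": 1}
    - {"linear": [50,-55,0],"twist": 14,"claw": 1}
    - {"linear": [80,-85,0],"twist": 21,"claw": 1}
    - {"linear": [110,-115,0],"twist": 28,"claw": 1}
    - {"linear": [140,-145,0],"twist": 35,"claw": 1}
    - {"linear": [165,-175,10],"twist": 42,"claw": 1}
    - {"linear": [190,-205,20],"twist": 44,"claw": 1}
    - {"linear": [215,-235,30],"twist": 44,"claw": 1}
    - {"linear": [235,-265,40],"twist": 44,"claw": 1}
    - {"linear": [246,-290,50],"twist": 44,"claw": 1}
    - {"linear": [246,-305,60],"twist": 44,"claw": 1}
    - {"linear": [246,-305,60],"twist": 44,"claw": 1}

```text
clock: 1.1
position: [0.4817, 0.2171, 0.304]
ee_rot: [0.001, -0.171, 0.985, -0.001]
contact_force: [-0.7, 1.4, -0.7]
width: 0.0857
gripper_force: 0.0
```

Run:
```python
from h import *
import pickle
m=eyes.camera_model('wrist');a=snap('wrist','w1');pickle.dump(m,open('w1.pkl','wb'))
cv2.imwrite('pics/w1b.png',cv2.resize(a[:,:,::-1],(800,600),interpolation=cv2.INTER_CUBIC))
ax=np.array([np.cos(np.radians(21.4)),np.sin(np.radians(21.4))]);c=np.array([.5705,.2345])
for x,z in((0,.082),(60,.092),(-48,.099),(48,.099)): print(x,proj('wrist',[*(c+ax*x/1e3),z],m)/.64)
```

```text
0 [383.31292057 359.95541873]
60 [385.62052422 428.62468475]
-48 [380.13047293 312.65499508]
48 [384.82374286 420.79087993]
```

View pics/w1b.png

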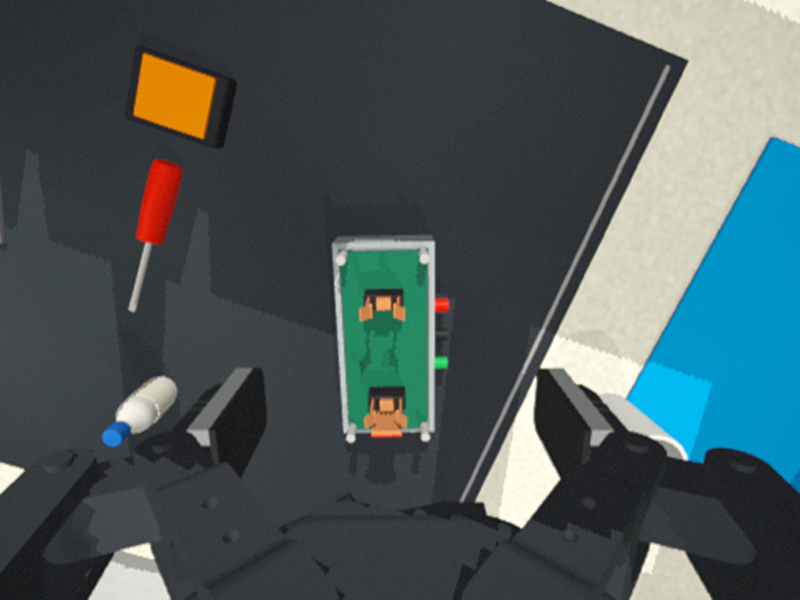

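The wrist view has the contact mark at (387,433), the far clip at (386,415) and the near clip at (383,310). That agrees with the projected jig pose within about 1–2 mm, so the seat lies at about the jig centre. Next I go to the fuse.

Request:
drive_tool:
  deltas:
    - {"linear": [6,-30,0],"twist": -1,"claw": 1}
    - {"linear": [12,-65,0],"twist": -2,"claw": 1}
    - {"linear": [20,-105,0],"twist": -3,"claw": 1}
    - {"linear": [27,-145,0],"twist": -4,"claw": 1}
    - {"linear": [35,-185,0],"twist": -5,"claw": 1}
    - {"linear": [42,-225,0],"twist": -6,"claw": 1}
    - {"linear": [50,-265,0],"twist": -7,"claw": 1}
    - {"linear": [57,-305,-20],"twist": -8,"claw": 1}
    - {"linear": [65,-345,-45],"twist": -8.6,"claw": 1}
    - {"linear": [72,-380,-75],"twist": -8.6,"claw": 1}
    - {"linear": [77,-405,-105],"twist": -8.6,"claw": 1}
    - {"linear": [78,-416,-130],"twist": -8.6,"claw": 1}

```text
clock: 2.15
position: [0.5592, -0.1969, 0.1709]
ee_rot: [0.001, -0.099, 0.995, -0.0]
contact_force: [0.1, -0.4, -0.4]
width: 0.085
gripper_force: 0.0
```

Request:
drive_tool:
  deltas:
    - {"linear": [0,0,0],"twist": 0,"claw": 1}
    - {"linear": [0,0,0],"twist": 0,"claw": 1}
    - {"linear": [0,0,0],"twist": 0,"claw": 1}

```text
clock: 2.4
position: [0.5583, -0.194, 0.1724]
ee_rot: [0.0, -0.1, 0.995, 0.001]
contact_force: [-0.1, 0.3, 0.1]
width: 0.0852
gripper_force: 0.0
```

Run:
```python
from h import *
s=sensors.get_state();m=eyes.camera_model('wrist');a=snap('wrist','w2')
print(s['clock'],s['position'],s['ee_rot'],s['qpos'])
cv2.imwrite('pics/w2b.png',cv2.resize(a[:,:,::-1],(800,600),interpolation=cv2.INTER_CUBIC))
hsv=cv2.cvtColor(a[:,:,::-1],cv2.COLOR_BGR2HSV)
k=cv2.inRange(hsv,(100,110,60),(130,255,255))
n,l,st,ce=cv2.connectedComponentsWithStats(k)
for i in range(1,n):
  if st[i,4]>30: print(st[i],ce[i],ray('wrist',ce[i],.060,m))
```

```text
2.4 [ 0.55828108 -0.19398768  0.17238189] [ 7.40192843e-06 -9.99074059e-02  9.94996472e-01  7.28696879e-04] [-4.52868532e-01  3.45867840e-01  1.58079671e+00  1.33103995e-03
  1.21568121e+00 -2.22427690e+00]
[240 159  25   9 201] [251.95024876 163.31840796] [ 0.53633384 -0.20116663  0.06      ]
[241 207  23  10 167] [251.95808383 212.11976048] [ 0.58002804 -0.19246028  0.06      ]
[436 377  19   7 106] [444.86792453 380.48113208] [0.72934152 0.05059551 0.06      ]
```

View pics/w2b.png

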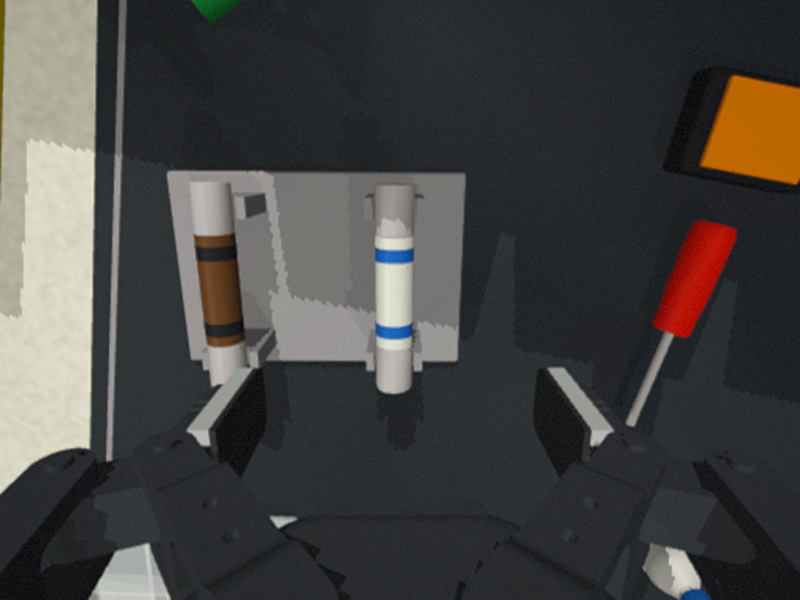

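The good fuse sits at (395,295) with its bands at (395,256) and (395,331). That gives centre (0.558,-0.197) and axis 11.3°, matching the top view. I descend and grip.

Request:
drive_tool:
  deltas:
    - {"linear": [0,-2,-30],"twist": 0,"claw": 1}
    - {"linear": [0,-2,-60],"twist": 0,"claw": 1}
    - {"linear": [0,-2,-85],"twist": 0,"claw": 1}
    - {"linear": [0,-2,-105],"twist": 0,"claw": 1}
    - {"linear": [0,-2,-118],"twist": 0,"claw": 1}
    - {"linear": [0,-2,-126],"twist": 0,"claw": 1}
    - {"linear": [0,-2,-126],"twist": 0,"claw": 0.6}
    - {"linear": [0,-2,-126],"twist": 0,"claw": 0.4}
    - {"linear": [0,-2,-126],"twist": 0,"claw": 0.2}
    - {"linear": [0,-2,-126],"twist": 0,"claw": 0.1}
    - {"linear": [0,-2,-126],"twist": 0,"claw": 0.1}
    - {"linear": [0,-2,-126],"twist": 0,"claw": 0.1}
  squeeze: 50

```text
clock: 3.45
position: [0.5585, -0.198, 0.0476]
ee_rot: [0.001, -0.099, 0.995, -0.0]
contact_force: [-0.3, 1.1, 4.5]
width: 0.0203
gripper_force: 48.7
```

Request:
drive_tool:
  deltas:
    - {"linear": [0,0,0],"twist": 0,"claw": 0.1}
    - {"linear": [0,0,0],"twist": 0,"claw": 0.1}
    - {"linear": [0,0,0],"twist": 0,"claw": 0.1}

```text
clock: 3.7
position: [0.5585, -0.1979, 0.0475]
ee_rot: [0.001, -0.099, 0.995, -0.0]
contact_force: [-0.3, 1.4, 5.6]
width: 0.0207
gripper_force: 48.7
```

Request:
drive_tool:
  deltas:
    - {"linear": [0,0,20],"twist": 0,"claw": 0.1}
    - {"linear": [0,0,50],"twist": 0,"claw": 0.1}
    - {"linear": [0,0,85],"twist": 0,"claw": 0.1}
    - {"linear": [0,15,115],"twist": 0,"claw": 0.1}
    - {"linear": [0,45,135],"twist": 1,"claw": 0.1}
    - {"linear": [0,80,140],"twist": 2,"claw": 0.1}
    - {"linear": [2,115,140],"twist": 3,"claw": 0.1}
    - {"linear": [3,150,140],"twist": 4,"claw": 0.1}
    - {"linear": [4,185,140],"twist": 5,"claw": 0.1}
    - {"linear": [5,220,140],"twist": 6,"claw": 0.1}
    - {"linear": [6,255,140],"twist": 7,"claw": 0.1}
    - {"linear": [6,290,140],"twist": 8,"claw": 0.1}

```text
clock: 4.7
position: [0.5636, 0.0939, 0.1862]
ee_rot: [-0.0, -0.169, 0.986, 0.0]
contact_force: [0.6, 1.1, -1.3]
width: 0.0206
gripper_force: 49.0
```

Request:
drive_tool:
  deltas:
    - {"linear": [0,35,0],"twist": 1,"claw": 0.1}
    - {"linear": [1,70,0],"twist": 2,"claw": 0.1}
    - {"linear": [2,100,-5],"twist": 2,"claw": 0.1}
    - {"linear": [2,125,-10],"twist": 2,"claw": 0.1}
    - {"linear": [2,138,-15],"twist": 2,"claw": 0.1}
    - {"linear": [2,142,-20],"twist": 2,"claw": 0.1}
    - {"linear": [2,142,-20],"twist": 2,"claw": 0.1}
    - {"linear": [2,142,-20],"twist": 2,"claw": 0.1}
    - {"linear": [2,142,-20],"twist": 2,"claw": 0.1}

```text
clock: 5.45
position: [0.566, 0.2327, 0.1664]
ee_rot: [-0.0, -0.185, 0.983, -0.0]
contact_force: [0.2, 0.1, -0.4]
width: 0.0203
gripper_force: 49.1
```

Run:
```python
from h import *
s=sensors.get_state();m=eyes.camera_model('wrist');a=snap('wrist','w3');snap('top','top3')
print(s['clock'],s['position'],s['ee_rot'],s['qpos'][5],s['contact_force'],s['width'])
cv2.imwrite('pics/w3b.png',cv2.resize(a[:,:,::-1],(800,600),interpolation=cv2.INTER_CUBIC))
th=np.radians(21.4);ax=np.array([np.cos(th),np.sin(th)]);c=np.array([.5705,.2350])
for x,z in((60,.092),(-48,.099),(48,.099)): print(x,proj('wrist',[*(c+ax*x/1e3),z],m)/.64)
p=s['position']
for x in(-60,60): print('fuse end',proj('wrist',[*(p[:2]+ax*x/1e3),p[2]+.0045],m)/.64)
```

```text
5.45 [0.56603472 0.23271304 0.1663687 ] [-1.47584004e-04 -1.84989257e-01  9.82740456e-01 -3.86198277e-04] -1.6657936627540444 [ 0.15073497  0.13632034 -0.35489017] 0.020340767260281584
60 [399.66809609 435.35271085]
-48 [399.33915908 229.874437  ]
48 [399.63397708 422.34164846]
fuse end [397.22981465 204.53117237]
fuse end [398.19081442 552.0030404 ]
```

View pics/w3b.png

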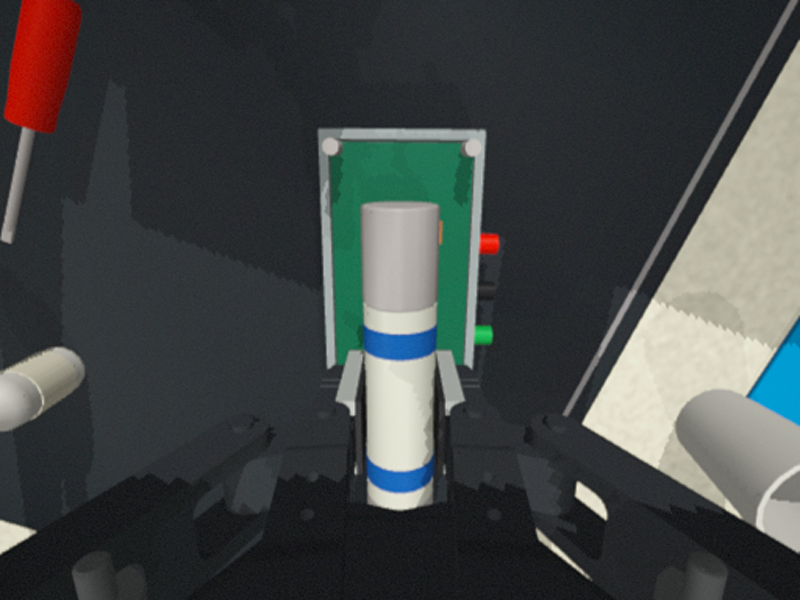

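The fuse is held and lined up: its cap centre is at (401,205), and the jig's rims at 319 and 486 centre on about 402. I shift 1 mm sideways and descend to just above contact.

Request:
drive_tool:
  deltas:
    - {"linear": [0,1,-15],"twist": 0,"claw": 0.1}
    - {"linear": [0,1,-32],"twist": 0,"claw": 0.1}
    - {"linear": [0,1,-48],"twist": 0,"claw": 0.1}
    - {"linear": [0,1,-60],"twist": 0,"claw": 0.1}
    - {"linear": [0,1,-66],"twist": 0,"claw": 0.1}
    - {"linear": [0,1,-70],"twist": 0,"claw": 0.1}
    - {"linear": [0,1,-70],"twist": 0,"claw": 0.1}
    - {"linear": [0,1,-70],"twist": 0,"claw": 0.1}
  squeeze: 60

```text
clock: 6.22
position: [0.5664, 0.2351, 0.0969]
ee_rot: [0.001, -0.185, 0.983, 0.0]
contact_force: [0.3, -0.1, 0.3]
width: 0.0199
gripper_force: 59.7
```

Request:
drive_tool:
  deltas:
    - {"linear": [0,0,-2],"twist": 0,"claw": 0.1}
    - {"linear": [0,0,-4],"twist": 0,"claw": 0.1}
    - {"linear": [0,0,-6],"twist": 0,"claw": 0.1}
    - {"linear": [0,0,-8],"twist": 0,"claw": 0.1}
    - {"linear": [0,0,-8],"twist": 0,"claw": 0.1}
    - {"linear": [0,0,-8],"twist": 0,"claw": 0.1}

```text
clock: 6.72
position: [0.5668, 0.235, 0.089]
ee_rot: [0.001, -0.186, 0.983, -0.0]
contact_force: [1.9, -3.6, 3.5]
width: 0.0202
gripper_force: 60.3
```

Request:
drive_tool:
  deltas:
    - {"linear": [0.5,-1.5,0],"twist": 0,"claw": 0.1}
    - {"linear": [0.5,-1.5,0],"twist": 0,"claw": 0.1}
    - {"linear": [0.5,-1.5,0],"twist": 0,"claw": 0.1}

```text
clock: 6.97
position: [0.5668, 0.2337, 0.0885]
ee_rot: [0.0, -0.186, 0.983, -0.0]
contact_force: [2.3, -2.4, 2.7]
width: 0.02
gripper_force: 60.4
```

Request:
drive_tool:
  deltas:
    - {"linear": [0,0,-1.5],"twist": 0,"claw": 0.1}
    - {"linear": [0,0,-3],"twist": 0,"claw": 0.1}
    - {"linear": [0,0,-4],"twist": 0,"claw": 0.1}
    - {"linear": [0,0,-5],"twist": 0,"claw": 0.1}
    - {"linear": [0,0,-5],"twist": 0,"claw": 0.1}

```text
clock: 7.38
position: [0.5666, 0.2337, 0.0835]
ee_rot: [0.0, -0.186, 0.983, -0.0]
contact_force: [1.9, -2.5, 6.7]
width: 0.0203
gripper_force: 60.7
```

Request:
drive_tool:
  deltas:
    - {"linear": [0.4,-1,-1],"twist": 0,"claw": 0.1}
    - {"linear": [0.4,-1,-2],"twist": 0,"claw": 0.1}
    - {"linear": [0.4,-1,-3],"twist": 0,"claw": 0.1}
    - {"linear": [0.4,-1,-4],"twist": 0,"claw": 0.1}
    - {"linear": [0.4,-1,-4],"twist": 0,"claw": 0.1}

```text
clock: 7.8
position: [0.5667, 0.2334, 0.0798]
ee_rot: [0.0, -0.186, 0.983, 0.001]
contact_force: [1.2, -0.5, 7.6]
width: 0.0203
gripper_force: 60.8
```

Request:
drive_tool:
  deltas:
    - {"linear": [0,0,-1],"twist": 0,"claw": 0.1}
    - {"linear": [0,0,-2],"twist": 0,"claw": 0.1}
    - {"linear": [0,0,-3],"twist": 0,"claw": 0.1}
    - {"linear": [0,0,-3],"twist": 0,"claw": 0.1}

```text
clock: 8.13
position: [0.5668, 0.2335, 0.0771]
ee_rot: [0.0, -0.186, 0.983, 0.001]
contact_force: [0.6, -1.1, 9.5]
width: 0.0199
gripper_force: 60.8
```

Request:
drive_tool:
  deltas:
    - {"linear": [0,0,-1],"twist": 0,"claw": 0.1}
    - {"linear": [0,0,-2],"twist": 0,"claw": 0.1}
    - {"linear": [0,0,-3],"twist": 0,"claw": 0.1}
    - {"linear": [0,0,-3],"twist": 0,"claw": 0.1}

```text
clock: 8.47
position: [0.5671, 0.2336, 0.0742]
ee_rot: [0.001, -0.186, 0.983, 0.001]
contact_force: [-0.1, -0.1, 9.8]
width: 0.0201
gripper_force: 60.8
```

Request:
drive_tool:
  deltas:
    - {"linear": [0,0,-1],"twist": 0,"claw": 0.1}
    - {"linear": [0,0,-2],"twist": 0,"claw": 0.1}
    - {"linear": [0,0,-2],"twist": 0,"claw": 0.1}

```text
clock: 8.72
position: [0.5668, 0.2335, 0.0713]
ee_rot: [0.0, -0.186, 0.983, 0.001]
contact_force: [1.2, 0.0, 4.0]
width: 0.02
gripper_force: 61.0
```

Request:
drive_tool:
  deltas:
    - {"linear": [0,0,-1],"twist": 0,"claw": 0.1}
    - {"linear": [0,0,-2],"twist": 0,"claw": 0.1}
    - {"linear": [0,0,-3],"twist": 0,"claw": 0.1}
    - {"linear": [0,0,-3],"twist": 0,"claw": 0.1}

```text
clock: 9.05
position: [0.5668, 0.2335, 0.0685]
ee_rot: [0.0, -0.186, 0.983, 0.001]
contact_force: [1.2, -0.2, 6.3]
width: 0.0202
gripper_force: 61.1
```

Request:
drive_tool:
  deltas:
    - {"linear": [0,0,-1],"twist": 0,"claw": 0.1}
    - {"linear": [0,0,-2],"twist": 0,"claw": 0.1}
    - {"linear": [0,0,-3],"twist": 0,"claw": 0.1}
    - {"linear": [0,0,-4],"twist": 0,"claw": 0.1}
    - {"linear": [0,0,-4],"twist": 0,"claw": 0.1}

```text
clock: 9.47
position: [0.5668, 0.2335, 0.0648]
ee_rot: [0.0, -0.186, 0.983, 0.001]
contact_force: [0.2, -0.2, 8.6]
width: 0.02
gripper_force: 61.2
```

Request:
drive_tool:
  deltas:
    - {"linear": [0,0,-1],"twist": 0,"claw": 0.1}
    - {"linear": [0,0,-2],"twist": 0,"claw": 0.1}
    - {"linear": [0,0,-3],"twist": 0,"claw": 0.1}
    - {"linear": [0,0,-4],"twist": 0,"claw": 0.1}
    - {"linear": [0,0,-5],"twist": 0,"claw": 0.1}
    - {"linear": [0,0,-5],"twist": 0,"claw": 0.1}

```text
clock: 9.97
position: [0.5668, 0.2335, 0.0603]
ee_rot: [0.0, -0.186, 0.983, 0.001]
contact_force: [-0.8, -1.3, 10.9]
width: 0.0201
gripper_force: 61.4
```

Request:
drive_tool:
  deltas:
    - {"linear": [0,0,-1],"twist": 0,"claw": 0.1}
    - {"linear": [0,0,-2],"twist": 0,"claw": 0.1}
    - {"linear": [0,0,-3],"twist": 0,"claw": 0.1}
    - {"linear": [0,0,-3],"twist": 0,"claw": 0.1}

```text
clock: 10.3
position: [0.5668, 0.2335, 0.0576]
ee_rot: [0.0, -0.186, 0.983, 0.001]
contact_force: [-0.6, -0.3, 12.9]
width: 0.0201
gripper_force: 61.5
```

Request:
drive_tool:
  deltas:
    - {"linear": [0,0,3],"twist": 0,"claw": 0.1}
    - {"linear": [0,0,6],"twist": 0,"claw": 0.1}
    - {"linear": [0,0,9],"twist": 0,"claw": 0.1}
    - {"linear": [0,0,12],"twist": 0,"claw": 0.1}
    - {"linear": [0,0,14],"twist": 0,"claw": 0.1}
    - {"linear": [0,0,14],"twist": 0,"claw": 0.1}
    - {"linear": [0,0,14],"twist": 0,"claw": 0.1}

```text
clock: 10.88
position: [0.5667, 0.2335, 0.0706]
ee_rot: [0.0, -0.186, 0.983, 0.001]
contact_force: [1.4, 0.3, 5.4]
width: 0.0199
gripper_force: 61.2
```

Request:
drive_tool:
  deltas:
    - {"linear": [0.5,0.2,0],"twist": 0,"claw": 0.1}
    - {"linear": [0.9,0.4,0],"twist": 0,"claw": 0.1}
    - {"linear": [1.4,0.55,0],"twist": 0,"claw": 0.1}
    - {"linear": [1.9,0.7,0],"twist": 0,"claw": 0.1}
    - {"linear": [1.9,0.7,0],"twist": 0,"claw": 0.1}

```text
clock: 11.3
position: [0.5669, 0.2335, 0.0699]
ee_rot: [-0.002, -0.186, 0.983, 0.0]
contact_force: [-2.0, -0.2, 5.6]
width: 0.0202
gripper_force: 61.1
```

Request:
drive_tool:
  deltas:
    - {"linear": [0.5,0.2,0],"twist": 0,"claw": 0.1}
    - {"linear": [0.9,0.4,0],"twist": 0,"claw": 0.1}
    - {"linear": [1.4,0.55,0],"twist": 0,"claw": 0.1}
    - {"linear": [1.4,0.55,0],"twist": 0,"claw": 0.1}

```text
clock: 11.63
position: [0.5682, 0.2339, 0.0698]
ee_rot: [-0.002, -0.186, 0.983, 0.0]
contact_force: [-1.1, -1.9, 5.2]
width: 0.0201
gripper_force: 61.1
```

Request:
drive_tool:
  deltas:
    - {"linear": [0.5,0.2,0],"twist": 0,"claw": 0.1}
    - {"linear": [0.9,0.4,0],"twist": 0,"claw": 0.1}
    - {"linear": [1.4,0.55,0],"twist": 0,"claw": 0.1}
    - {"linear": [1.4,0.55,0],"twist": 0,"claw": 0.1}

```text
clock: 11.97
position: [0.5696, 0.2345, 0.0698]
ee_rot: [-0.002, -0.186, 0.983, 0.0]
contact_force: [-1.3, -1.4, 5.0]
width: 0.0201
gripper_force: 61.1
```

Sliding now, with about 1.9 N of friction. I continue until the force rises.

Request:
drive_tool:
  deltas:
    - {"linear": [0.5,0.2,0],"twist": 0,"claw": 0.1}
    - {"linear": [0.9,0.4,0],"twist": 0,"claw": 0.1}
    - {"linear": [1.4,0.55,0],"twist": 0,"claw": 0.1}
    - {"linear": [1.4,0.55,0],"twist": 0,"claw": 0.1}

```text
clock: 12.3
position: [0.571, 0.2351, 0.0698]
ee_rot: [-0.002, -0.186, 0.983, 0.0]
contact_force: [-1.5, -1.9, 6.0]
width: 0.02
gripper_force: 61.1
```

Request:
drive_tool:
  deltas:
    - {"linear": [0.5,0.2,0],"twist": 0,"claw": 0.1}
    - {"linear": [0.9,0.4,0],"twist": 0,"claw": 0.1}
    - {"linear": [0.9,0.4,0],"twist": 0,"claw": 0.1}

```text
clock: 12.55
position: [0.5716, 0.2353, 0.0698]
ee_rot: [-0.002, -0.186, 0.983, 0.0]
contact_force: [-2.1, -1.9, 5.9]
width: 0.0205
gripper_force: 61.1
```

Request:
drive_tool:
  deltas:
    - {"linear": [0.5,0.2,0],"twist": 0,"claw": 0.1}
    - {"linear": [0.9,0.4,0],"twist": 0,"claw": 0.1}
    - {"linear": [0.9,0.4,0],"twist": 0,"claw": 0.1}

```text
clock: 12.8
position: [0.5715, 0.2353, 0.0695]
ee_rot: [-0.003, -0.186, 0.983, -0.0]
contact_force: [-2.9, -2.2, 6.4]
width: 0.0204
gripper_force: 61.1
```

Request:
drive_tool:
  deltas:
    - {"linear": [0.5,0.2,0],"twist": 0,"claw": 0.1}
    - {"linear": [0.9,0.4,0],"twist": 0,"claw": 0.1}
    - {"linear": [0.9,0.4,0],"twist": 0,"claw": 0.1}

```text
clock: 13.05
position: [0.5716, 0.2353, 0.0692]
ee_rot: [-0.005, -0.186, 0.983, -0.0]
contact_force: [-5.1, -4.0, 5.1]
width: 0.0202
gripper_force: 61.1
```

Request:
drive_tool:
  deltas:
    - {"linear": [0.5,0.2,0],"twist": 0,"claw": 0.1}
    - {"linear": [0.9,0.4,0],"twist": 0,"claw": 0.1}
    - {"linear": [0.9,0.4,0],"twist": 0,"claw": 0.1}

```text
clock: 13.3
position: [0.5716, 0.2353, 0.0689]
ee_rot: [-0.006, -0.186, 0.983, -0.001]
contact_force: [-5.3, -3.9, 5.9]
width: 0.0202
gripper_force: 61.1
```

Request:
drive_tool:
  deltas:
    - {"linear": [0,0,1.5],"twist": 0,"claw": 0.1}
    - {"linear": [0,0,3],"twist": 0,"claw": 0.1}
    - {"linear": [0,0,4.5],"twist": 0,"claw": 0.1}
    - {"linear": [0,0,4.5],"twist": 0,"claw": 0.1}

```text
clock: 13.63
position: [0.5716, 0.2353, 0.0733]
ee_rot: [-0.006, -0.186, 0.983, -0.001]
contact_force: [-4.6, -4.6, 3.5]
width: 0.02
gripper_force: 61.0
```

Request:
drive_tool:
  deltas:
    - {"linear": [0,0,0],"twist": 0,"claw": 0.3}
    - {"linear": [0,0,0],"twist": 0,"claw": 0.45}
    - {"linear": [0,0,0],"twist": 0,"claw": 0.55}
    - {"linear": [0,0,0],"twist": 0,"claw": 0.55}
    - {"linear": [0,0,0],"twist": 0,"claw": 0.55}

```text
clock: 14.05
position: [0.5764, 0.237, 0.0745]
ee_rot: [-0.0, -0.186, 0.983, 0.0]
contact_force: [-0.2, -0.4, 0.7]
width: 0.0473
gripper_force: 0.0
```

Released. I lift straight up and back off so I can look.

Request:
drive_tool:
  deltas:
    - {"linear": [0,0,15],"twist": 0,"claw": 0.55}
    - {"linear": [0,0,40],"twist": 0,"claw": 0.55}
    - {"linear": [0,0,75],"twist": 0,"claw": 0.55}
    - {"linear": [0,0,110],"twist": 0,"claw": 0.55}
    - {"linear": [-25,-5,140],"twist": 0,"claw": 0.55}
    - {"linear": [-55,-15,170],"twist": 0,"claw": 0.55}
    - {"linear": [-80,-25,190],"twist": 0,"claw": 0.55}
    - {"linear": [-95,-35,200],"twist": 0,"claw": 0.55}
    - {"linear": [-95,-35,200],"twist": 0,"claw": 0.55}
    - {"linear": [-95,-35,200],"twist": 0,"claw": 0.55}
    - {"linear": [-95,-35,200],"twist": 0,"claw": 0.55}

```text
clock: 14.97
position: [0.4819, 0.202, 0.2743]
ee_rot: [0.0, -0.186, 0.983, 0.0]
contact_force: [0.3, -0.2, 0.3]
width: 0.0471
gripper_force: 0.0
```

Run:
```python
from h import *
m=eyes.camera_model('wrist');a=snap('wrist','w4')[:,:,::-1];t=snap('scene','s4')[:,:,::-1]
th=np.radians(21.4);ax=np.array([np.cos(th),np.sin(th)]);c=np.array([.5705,.235])
u,v=proj('wrist',[*c,.082],m).astype(int);print(u,v)
r=a[max(0,v-75):v+75,max(0,u-50):u+50]
c1=cv2.resize(r,(400,4*r.shape[0]),interpolation=cv2.INTER_CUBIC)
c2=cv2.resize(t[155:245,300:385],(400,424),interpolation=cv2.INTER_CUBIC)
o=np.zeros((600,800,3),np.uint8);o[:c1.shape[0],:400]=c1;o[:424,400:]=c2
cv2.imwrite('pics/c4.png',o)
```

```text
253 244
```

View pics/c4.png

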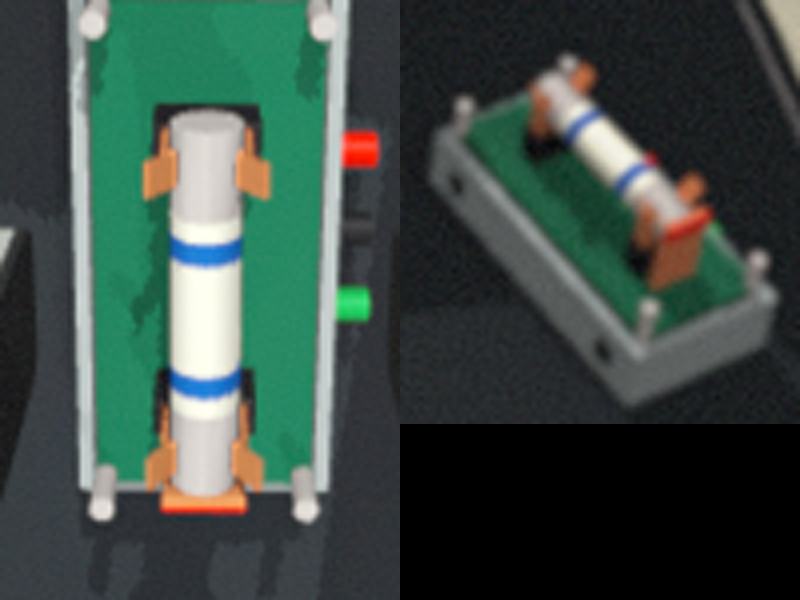

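The crop shows the fuse inside both clip pairs, with lips showing above it at rows ~175 and ~460. Its end meets the copper contact at (203,490), so there is no gap, and the arm is clear.

```bash
python3 -c "
from rig import manip;print(manip.sign_off())"
```

```text
the job is handed in; nothing more can be done
None
```

The good fuse is pressed home in both clip pairs and rests against the end contact. I let go, moved the arm clear and handed the job in at about 15 s; the highest force I read was about 13 N, and I never touched the blown fuse or the other items.

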